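# Plug the battery cartridge into the test dock and pin it

## Task

Slide the loose battery cartridge along the dock plate, keeping it flat on the plate, until its plug is fully home in the socket block. Then take the two steel locking pins from the wooden rack and drop one into each of the two bores behind the cartridge, collar down on the plate, so that it cannot back out. Leave the stubby driver in the rack, and leave the can, the spool and the cup where they stand.

Things in the scene. Friction and masses are not known exactly. Their poses are not given: they have to be found in the camera images.
- dock: Fixed test dock: aluminium plate 370 x 200 x 24 mm (x -270..100, y -100..100) with a grey socket block at its +x end, 124 wide, 41 long, 43 high, front face at x 45. Origin on the bench under the centre of the plugged-in cartridge; x = plug-in direction, y = left of it, z up; plate top at z 24.
- gate (a point): Point on the plate top midway between two fixed steel posts (10 diameter, 34 high) that stand on the plate at x -20, y +56 and -56 mm of the dock. The 92 mm wide cartridge must pass through their 102 mm gap. Apart from these and the socket block the plate is bare.
- socket_mouth (a point): Centre of the socket hole in the front face of the socket block: a level hole 44 wide, 16 high, 35 deep (its edges 5 to 21 mm above the plate), its side walls flared to 56 wide at the mouth over the first 14 mm of depth. Axes as the dock.
- bore_left (a point): Centre of the mouth (plate top) of one upright through bore, 14 mm diameter and 24 mm deep, at x -60, y +32 mm of the dock, 15 mm behind the rear face of the plugged-in cartridge; while the cartridge is not home it can cover it.
- bore_right (a point): The same for the other bore, at x -60, y -32 mm of the dock.
- cartridge: Loose black cartridge lying flat on the dock plate, 0.35 kg, 90 long (x), 92 wide (y), 26 high: too wide to grip, so push it. Origin at the centre of its underside. A grey plug 40 wide, 12 high (7 to 19 mm above the underside) sticks out 22 mm from its +x face. Home: front face on the socket block, origin at x 0, y 0, z 24 mm of the dock, axes parallel.
- rack: Fixed wooden rack, 165 x 50 x 24 mm, with a row of three bores 14 mm wide along its x axis, at x -55, 0, 55 mm. Origin at the centre of its underside, z up. Two pins and the driver stand in the bores, in any order.
- pin_a: Steel locking pin, 62 mm tall, standing in the rack: shank 12 diameter x 20 long with a chamfered foot, above it a collar 22 diameter x 6, above it a round stem to grip, 14 diameter x 36. Origin at the lower end of the shank, z up along the pin; collar underside 20 mm above the origin, top 62 mm above it.
- pin_b: The other locking pin, the same as pin_a; either pin may go into either bore.
- driver: Stubby driver standing in the third rack bore: fat black handle 24 to 29 diameter, 48 high, without collar or thin stem. Origin at the lower end of its 20 mm shank. Leave it alone.
- can: White can, 52 diameter x 115 high, standing on the bench by the dock. Origin under its centre. Leave it alone.
- spool: Steel wire spool, 52 diameter x 42 high, standing on the bench by the dock. Origin under its centre. Leave it alone.
- cup: White cup, 54 diameter x 50 high, standing on the bench by the dock. Origin under its centre. Leave it alone.
There are look-alikes about, which are no part of the job. Leave any pink or yellow look-alike of the pin_b alone.

How it is judged:
By the outcome, as a careful person would: the job done as asked, in the order asked, and still so for the second after the job is handed in, with the robot touching nothing.
It also fails if it takes over 72 s, if anything falls off the work surface, if the arm or the gripper's body presses on something with over 40 N, if the wrist force passes 120 N, or if a joint passes its speed limit or range.

## Robot

A 6-joint arm with a two-finger parallel gripper is mounted at the origin on the work surface. World frame = base frame: x ahead of the robot, y to its left, z up, the work surface at z = 0. Lengths are in m, angles in rad, forces in N, time in s.
With the tool pointing down it reaches from about 0.325 to 0.85 m from the base axis. Payload 15.5 kg.
Tool frame: the origin (TCP) lies on the centre line of the jaws, within the pads' length; the fingertips stand 14 mm ahead of it and the grasp point (between the pads) lies 5 mm behind it (ctrl.tcp_to_tips is the distance from the TCP to the fingertips, in m); z points along the fingers, y is the line along which they close (so a half turn about z gives the same grasp; the last joint's range is limited). The gripper opens to 91 mm and grips with 3 to 60 N. Pads are 32 mm wide; open, the fingers measure 118 mm over their backs; the gripper's body (76 mm by 178 mm) begins 60 mm behind the grasp point.
Start: joints at [1.115, 0.494, 1.345, -0, 1.302, -0.096], TCP at [0.22, 0.585, 0.228] pointing down, gripper open.
Joint ranges: [-2.91, 2.91], [-0.82, 2.16], [0.22, 2.67], [-1.22, 4.37], [0.12, 2.79], [-3.08, 3.08]. Speed limits (rad/s): [1.89, 1.89, 2.57, 3.01, 3.01, 3.01].

## Interface

Orientations are given as [roll, pitch, yaw] about the fixed x, y, z axes, in that order (R = Rz(yaw) Ry(pitch) Rx(roll)).
In Python, from bench import ctrl gives the robot as it stands.
- The arm moves only by the tool carry_out, never from a script. Its arguments are lists of equal length, an entry for each row: "hand": the finger opening in mm, from 0 to 91.2; "offset": the shift along the tool's x, y, z normalised to -1 to 1, where 1 is 0.025 m, a list of three; "yaw": the turn about the tool's z normalised to -1 to 1, where 1 is 0.15 rad. A call has 1 to 20 rows; each row shifts and turns the commanded pose from where the row before left it, along the tool's axes as they then stand; what a row does not reach is not made up. A row lasts 1/8 s, in which the tool goes at most 62.5 mm and 10.7 degrees, less where a joint would pass 70% of its speed; a pose out of reach is approached as far as the arm can. A call with a number of a shift or a turn outside -1 to 1 is refused whole. A call with a gripper value outside its range is refused whole. The fingers move at their own pace and stop on an object; "grip_force" is the grip in N (left out, the last holds). Time passes only in rows, so rows that do not move let the fingers close. It gives the time, the measured TCP pose, the force, the opening and the grip force at its end, in the units of the state.
- ctrl.state(): the state, without advancing time (a new reading comes with each control period).
- ctrl.capture(name): name is "scene" or "top"; returns a dict with "frame" (400x640x3 uint8, red, green, blue), "depth" (400x640 float32, m along the optical axis (not along the pixel's ray), 0 where there is no reading), "vertical_fov" (degrees; the focal length in pixels is half the picture's height over the tangent of half this angle, whatever the lens; pixels are square), "cx", "cy" (the principal point, pixels), "origin" and "attitude" of the camera in the world. Camera axes: x right, y down, z forward; pixel columns grow to the right and rows downward; lengths in m; the calibration is good to about 2 mm. A picture is of the moment at which its call begins.
- ctrl.hand_in(): hands the job in; it is judged then, once.
Trained networks look in a picture, given as the dict that the camera call returned (one of the last four; its "shot" number tells which), for a name from the list of things; names that differ only in an ending like _2 or _b are one class to them, and where a whole thing is asked for, a point or a joint stands for the part that bears it (a point fixed in the world has none). Each returns a list of dicts, best first, with "score" (0 to 1); they miss things now and then, are a little off and sometimes report something else, mostly with a low value. They report only what shows in the picture. A call takes as long as a camera call. They do not tell look-alikes from the thing itself.
- ctrl.outline_of(picture, label): "mask" (400x640 bool, what is visible of it) and "position" ([column, row] in pixels, amid what is visible of it).
- ctrl.place_of(picture, label): "position" ([column, row] in pixels: a listed point, or the origin of a listed thing).
The state is a dict: "time_s": time; "q": joint angles; "dq": joint speeds; "effort": joint torques, N m; "eef_pos": TCP position; "tcp_rot": TCP orientation; "wrist_force": force on the tool from outside, world axes, zero at the start; "wrist_torque": the same for the moment, N m; "grip_width": finger opening in m; "finger_force": force on a finger pad.
Only numpy, scipy, OpenCV 4.12 (cv2) and the standard library are available. Lean on these libraries where they do the work, as an engineer would, in place of code of your own. Each camera call takes 0.05 s, during which the arm holds its last target. There are 200 camera calls.

## Working session

There is one attempt and no reset: what is moved stays moved. The work goes in short steps, Python scripts to look and compute and a tool call to move; the robot and the scene stay as the last step left them, time stands still between calls to the robot, and variables do not carry over. Pictures are saved under pics/ and viewed, at most 10 in all, crops included, and the job is handed in when it is done.

Besides the shell and the picture viewer there is one more tool, called after "Call:" as a command line: name --pt "numbers of a row" for each row, then --argument value for the rest. carry_out: Moves the arm, as the interface text tells. Its arguments: {"type":"object","properties":{"hand":{"type":"array"},"offset":{"type":"array"},"yaw":{"type":"array"},"grip_force":{"type":"number"}},"required":["hand","offset","yaw"]}

```bash
ls; mkdir -p pics
cat > h.py <<'E'
import numpy as np, cv2
from bench import ctrl
def R(att):
    a=np.array(att,float)
    if a.shape==(3,3): return a
    from scipy.spatial.transform import Rotation as Ro
    return Ro.from_euler('xyz',a).as_matrix() if a.size==3 else Ro.from_quat(a).as_matrix()
def f(p): return 200/np.tan(np.radians(p["vertical_fov"])/2)
def ray(p,uv):
    d=np.array([(uv[0]-p["cx"])/f(p),(uv[1]-p["cy"])/f(p),1.0]); return np.array(p["origin"]),R(p["attitude"])@d
def atz(p,uv,z):
    o,d=ray(p,uv); return o+d*(z-o[2])/d[2]
def tri(p1,u1,p2,u2):
    o1,d1=ray(p1,u1);o2,d2=ray(p2,u2)
    s=np.linalg.lstsq(np.c_[d1,-d2],o2-o1,rcond=None)[0]
    a,b=o1+s[0]*d1,o2+s[1]*d2
    return (a+b)/2,np.linalg.norm(a-b)
def proj(p,X):
    c=R(p["attitude"]).T@(np.array(X)-p["origin"]); return np.array([p["cx"]+f(p)*c[0]/c[2],p["cy"]+f(p)*c[1]/c[2]])
def cloud(p):
    v,u=np.mgrid[:400,:640]; z=p["depth"]
    c=np.stack([(u-p["cx"])/f(p)*z,(v-p["cy"])/f(p)*z,z],-1)
    return c@R(p["attitude"]).T+p["origin"]
E
python3 - <<'E'
from h import *
np.set_printoptions(precision=4,suppress=True)
P={n:ctrl.capture(n) for n in("scene","top")}
for n,p in P.items():
    print(n,{k:v for k,v in p.items() if k not in("frame","depth")})
    cv2.imwrite(f"pics/{n}0.png",p["frame"][...,::-1])
for l in "dock gate socket_mouth bore_left bore_right cartridge rack pin_a driver can spool cup".split():
    for n,p in P.items():
        print(l,n,[(np.round(r["position"],1),round(r["score"],2)) for r in ctrl.place_of(p,l)[:5]])
E
```

```text
pics
scene {'vertical_fov': 52.04466648228242, 'cx': 323.49074365700716, 'cy': 200.69259665011958, 'origin': array([0.97  , 0.3756, 0.6898]), 'attitude': array([-2.5147, -0.0097,  2.1972]), 'shot': 1}
top {'vertical_fov': 47.81728951809859, 'cx': 324.6757491447846, 'cy': 206.83965248033414, 'origin': array([0.4952, 0.0827, 0.9439]), 'attitude': array([-3.0308, -0.002 , -1.5918]), 'shot': 2}
dock scene [(array([312.4, 199.5]), 0.94)]
dock top [(array([331.7, 220.8]), 0.79), (array([177.5, 264.3]), 0.62), (array([307.3, 219.2]), 0.21)]
gate scene [(array([301.3, 184.8]), 0.96)]
gate top []
socket_mouth scene [(array([330.9, 196.5]), 0.97), (array([229.4, 162. ]), 0.61)]
socket_mouth top [(array([308.3, 218.6]), 0.84), (array([227.9, 242.3]), 0.23)]
bore_left scene [(array([294.7, 171.4]), 0.59), (array([332.7, 194.2]), 0.46)]
bore_left top [(array([361.6, 232. ]), 0.73)]
bore_right scene [(array([279.7, 193.9]), 0.93), (array([472.5, 242.5]), 0.38)]
bore_right top [(array([354. , 198.9]), 0.94)]
cartridge scene [(array([226.8, 158.7]), 0.6)]
cartridge top [(array([424.8, 199.4]), 0.86), (array([203.1, 257.2]), 0.66)]
rack scene [(array([443.2, 243.5]), 0.96)]
rack top [(array([204.2, 257.8]), 0.85), (array([362.5, 231.3]), 0.29)]
pin_a scene [(array([397.8, 269.8]), 0.6), (array([436.9, 293.8]), 0.58), (array([442.6, 242.1]), 0.55), (array([416.2, 237.4]), 0.45), (array([332.3, 193.8]), 0.21)]
pin_a top [(array([225.1, 206.2]), 0.6), (array([183. , 203.3]), 0.6), (array([227.7, 241.9]), 0.56), (array([200.5, 257.3]), 0.46)]
driver scene [(array([470.3, 243. ]), 0.92)]
driver top [(array([180.9, 266.1]), 0.7)]
can scene [(array([335.3, 147.4]), 0.56)]
can top [(array([352.5, 295.5]), 0.91)]
spool scene [(array([263.9, 258.8]), 0.94)]
spool top [(array([325.5, 144.1]), 0.59)]
cup scene [(array([176.8, 222. ]), 0.64)]
cup top [(array([414.4, 123.4]), 0.94)]
```

View pics/scene0.png

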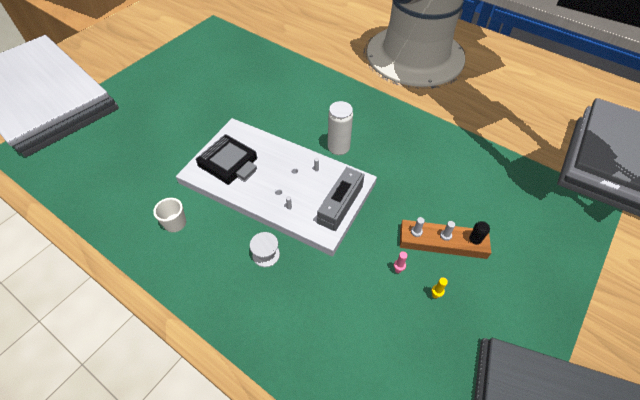

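View pics/top0.png

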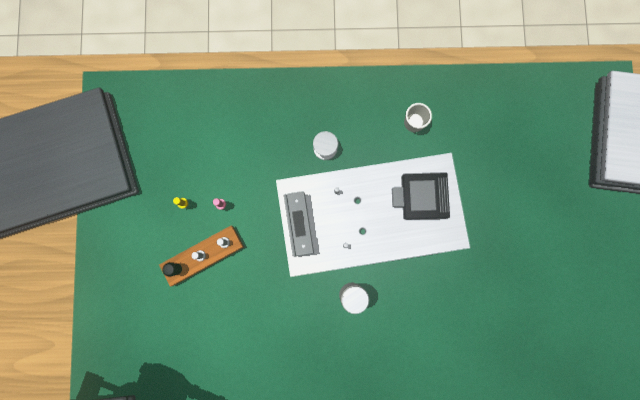

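The pictures show the cartridge at the far end of the plate (top 425,197; scene 227,158), with the socket block at top (300,224) and the bores at top (357,200) and (362,231).
Things that could be taken for a pin, in the scene view: steel in the rack at (418,228) and (448,231), pink at (401,262), yellow at (440,288), driver at (480,232). I choose the two steel ones in the rack.

Run:
```python
from h import *
np.set_printoptions(precision=4,suppress=True)
P={n:ctrl.capture(n) for n in("scene","top")}
for n,p in P.items():
    C=cloud(p); z=C[...,2]; hsv=cv2.cvtColor(p["frame"],cv2.COLOR_RGB2HSV)
    bench=(hsv[...,0]>60)&(hsv[...,0]<90)&(hsv[...,1]>120)
    print(n,"bench z",np.median(z[bench&(p["depth"]>0)]), z[bench].std())
    m=(np.abs(z-.024)<.008)&(hsv[...,1]<60)&(p["depth"]>0)
    k,lab,st,_=cv2.connectedComponentsWithStats(m.astype(np.uint8))
    # plate
    u,v=(312,199) if n=="scene" else (331,221)
    i=np.bincount(lab[v-15:v+15,u-15:u+15][m[v-15:v+15,u-15:u+15]]).argmax()
    pl=(lab==i); print(" plate z",np.median(z[pl]))
    cnt=np.argwhere(pl)[:,::-1]
    xy=np.array([atz(p,c,.024)[:2] for c in cnt],np.float32)
    r=cv2.minAreaRect(xy*1000); print(" plate rect mm",r)
    for l,zz in (("gate",.024),("bore_left",.024),("bore_right",.024),("cartridge",.024),("socket_mouth",.037),("rack",0),("dock",0),("can",0),("spool",0),("cup",0)):
        for q in ctrl.place_of(p,l)[:1]: print(" ",l,atz(p,q["position"],zz)*1000, round(q["score"],2))
    for q in ctrl.outline_of(p,"pin_a")[:5]:
        mm=q["mask"];ys,xs=np.nonzero(mm); print("  pin mask",q["position"],mm.sum(),round(q["score"],2),C[mm&(p["depth"]>0)][:, :].mean(0)*1000,"ztop",np.percentile(z[mm],95)*1000)
    for l in ("cartridge","rack","driver"):
        for q in ctrl.outline_of(p,l)[:1]:
            mm=q["mask"];pts=C[mm&(p["depth"]>0)]; zt=np.percentile(pts[:,2],80);t=pts[np.abs(pts[:,2]-zt)<.006]
            print("  ",l,mm.sum(),"ztop",zt*1000,cv2.minAreaRect((t[:,:2]*1000).astype(np.float32)))
sc,tp=P["scene"]["frame"],P["top"]["frame"]
a=cv2.resize(sc[200:310,380:500],None,fx=4,fy=4,interpolation=cv2.INTER_CUBIC)
b=cv2.resize(tp[190:300,150:250],None,fx=4,fy=4,interpolation=cv2.INTER_CUBIC)[:440,:320]
cv2.imwrite("pics/pins.png",np.hstack([a,b])[...,::-1])
a=cv2.resize(tp[140:285,265:475],None,fx=3.8,fy=3.8,interpolation=cv2.INTER_CUBIC)
cv2.imwrite("pics/dock.png",a[...,::-1])
```

```text
scene bench z 0.0015577069705116076 0.043031643847756165
 plate z 0.025022987968626786
 plate rect mm ((585.2529296875, -18.08477783203125), (206.21340942382812, 372.9260559082031), 7.7901740074157715)
  gate [576.1161  42.0071  24.    ] 0.8
  bore_left [549.9417  10.5738  24.    ] 0.58
  bore_right [623.5202  24.301   24.    ] 0.82
  cartridge [546.4713 287.4023  24.    ] 0.66
  socket_mouth [554.8837 107.8878  37.    ] 0.92
  rack [507.9192 332.3466   0.    ] 0.93
  dock [572.7238  69.8821   0.    ] 0.64
  can [417.4258  25.3983  -0.    ] 0.63
  spool [729.6719  72.6197   0.    ] 0.56
  cup [ 775.3697 -113.5517    0.    ] 0.71
  pin mask [263.1, 251.4] 825 0.65 [731.6033  77.9823  31.2297] ztop 44.4786430356443
  pin mask [445.6, 230.7] 170 0.59 [509.302  331.8559  47.4606] ztop 67.45503384744093
  pin mask [417.1, 229.5] 183 0.59 [533.9361 283.7035  45.502 ] ztop 67.37330314826056
  pin mask [401.0, 262.2] 196 0.59 [612.6231 293.022   39.2134] ztop 63.35229841359977
  pin mask [442.1, 286.9] 239 0.53 [615.2626 370.3924  36.5332] ztop 63.4187256490393
   cartridge 1951 ztop 51.9941
[... 1002 characters left out ...]
22.5843    0.    ] 0.74
  pin mask [220.3, 201.8] 116 0.68 [608.5879 292.0579  39.1434] ztop 62.2941121613205
  pin mask [178.0, 199.6] 119 0.57 [612.7262 368.9768  40.7502] ztop 61.58247080798371
  pin mask [196.4, 255.8] 83 0.43 [504.126  329.9646  49.0862] ztop 66.35306849082023
   cartridge 2298 ztop 49.93738118559364 ((614.9307861328125, -114.16075134277344), (91.99958801269531, 111.93665313720703), 0.6012798547744751)
   rack 1703 ztop 23.916489957923794 ((504.6212463378906, 333.248779296875), (50.7843132019043, 165.13597106933594), 27.769031524658203)
   driver 228 ztop 70.97328958275503 ((479.5257263183594, 380.81689453125), (25.722261428833008, 24.835676193237305), 88.8179702758789)
```

View pics/pins.png

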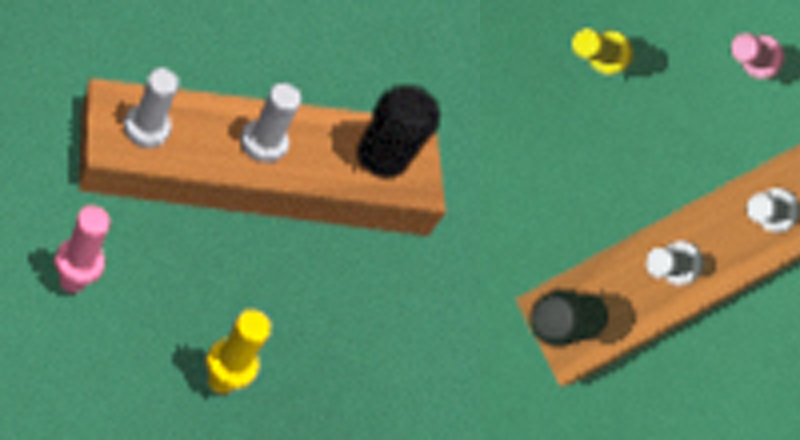

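View pics/dock.png

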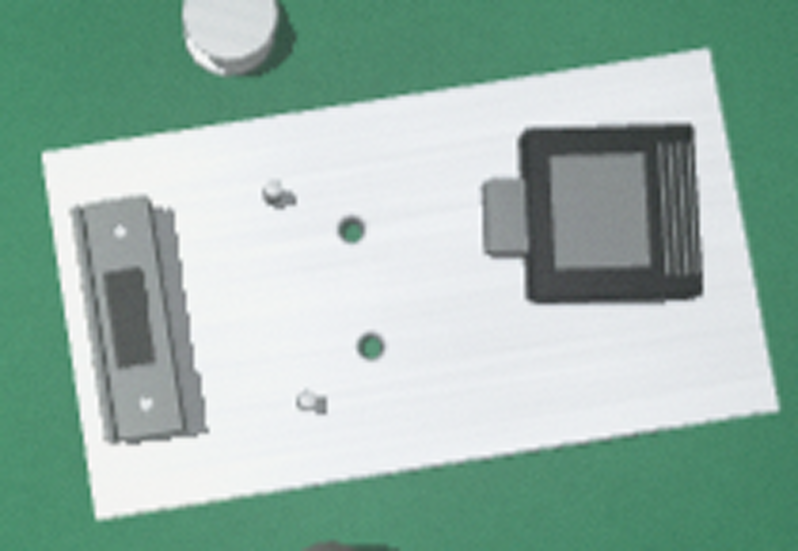

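```bash
cat > m.py <<'E'
from h import *
np.set_printoptions(precision=4,suppress=True)
def blob(p,X,rad,thr=None,z=None):
    """centroid of dark pixels near projected X"""
    c=proj(p,X); g=cv2.cvtColor(p["frame"],cv2.COLOR_RGB2GRAY).astype(float)
    u0,v0=np.round(c).astype(int); w=g[v0-rad:v0+rad+1,u0-rad:u0+rad+1]
    bg=np.percentile(w,80); W=np.clip((bg-w-15)/60,0,1)
    v,u=np.mgrid[-rad:rad+1,-rad:rad+1]; W=W*(u*u+v*v<=rad*rad)
    return np.array([u0+(u*W).sum()/W.sum(),v0+(v*W).sum()/W.sum()]),W.sum()
def bores(P,b=((.5495,.0025),(.6125,.0130))):
    out=[]
    for x,y in b:
        us={}
        for n,p in P.items():
            X=[x,y,.024]
            for _ in range(3):
                uv,a=blob(p,X,7); X=atz(p,uv,.024)
            us[n]=(uv,X[:2]*1000,a)
        t,e=tri(P["scene"],us["scene"][0],P["top"],us["top"][0])
        out.append(((us["scene"][1]+us["top"][1])/2,us["scene"][1],us["top"][1],t*1000,e*1000))
    return out
E
python3 - <<'E'
from m import *
s=ctrl.state(); print({k:s[k] for k in("time_s","eef_pos","tcp_rot","q","grip_width","wrist_force")})
P={n:ctrl.capture(n) for n in("scene","top")}
for o in bores(P): print("bore avg,scene,top,tri,err",*o)
for n,p in P.items():
    C=cloud(p)*1000;ok=p["depth"]>0;z=C[...,2]
    sat=cv2.cvtColor(p["frame"],cv2.COLOR_RGB2HSV)[...,1]
    for q in ((508,329),(533,283)):
        for _ in range(4):
            m=ok&(z>58)&(z<75)&(np.hypot(C[...,0]-q[0],C[...,1]-q[1])<13)
            if n=="scene": m&=cv2.cvtColor(p["frame"],cv2.COLOR_RGB2GRAY)>60
            uv=np.argwhere(m)[:,::-1]; tops=C[m]
            q=tops.mean(0)[:2]
        t=ok&(z>63.5)&m
        print(n,"pin",m.sum(),q,tops[:,2].max(), "top disc px", np.argwhere(t)[:,::-1].mean(0),t.sum(),atz(p,np.argwhere(t)[:,::-1].mean(0),.066)*1000)
    for l in ("cartridge",):
        m=ok&(z>42)&(z<60)&(np.hypot(C[...,0]-615,C[...,1]+125)<75)
        uv=np.argwhere(m)[:,::-1]; xy=np.array([atz(p,c,.050)[:2] for c in uv],np.float32)*1000
        print(n,"cart top",cv2.minAreaRect(xy.astype(np.float32)))
    m=ok&(z>52)&(z<80)&(np.hypot(C[...,0]-565,C[...,1]-132)<75)
    xy=np.array([atz(p,c,.067)[:2] for c in np.argwhere(m)[:,::-1]],np.float32)*1000
    print(n,"block top",cv2.minAreaRect(xy.astype(np.float32)))
E
```

```text
{'time_s': 2.8, 'eef_pos': array([0.22  , 0.585 , 0.2279]), 'tcp_rot': array([ 3.1416, -0.    ,  2.7818]), 'q': array([ 1.1155,  0.4936,  1.3455,  0.    ,  1.3025, -0.0955]), 'grip_width': 0.09125225771897967, 'wrist_force': array([ 0.0937,  0.3463, -0.0479])}
bore avg,scene,top,tri,err [547.8044   2.8648] [548.6357   2.3883] [546.9731   3.3413] [547.5234   2.5365  22.9202] 1.7185858294355567
bore avg,scene,top,tri,err [611.3624  11.4108] [612.2747  10.8361] [610.4501  11.9854] [611.1746  11.0909  22.8761] 1.9758679576850875
scene pin 57 [507.4893 332.2048] 69.15303133166684 top disc px [450.6136 223.9773] 44 [506.2068 331.8177  66.    ]
scene pin 58 [532.8653 283.6045] 69.29605749346202 top disc px [420.2045 220.0909] 44 [531.3913 283.26    66.    ]
scene cart top ((617.95654296875, -112.08488464355469), (95.47811889648438, 117.52234649658203), 0.3335598111152649)
scene block top ((567.2540283203125, 133.27328491210938), (132.45132446289062, 44.83543395996094), 7.956305027008057)
top pin 45 [504.463  332.4662] 68.79633055584777 top disc px [194.4688 254.8438] 32 [504.6713 332.6424  66.    ]
top pin 44 [530.2278 284.2657] 67.53624524764324 top disc px [219.4643 241.1429] 28 [530.105  284.4588  66.    ]
top cart top ((614.4369506835938, -113.0980224609375), (91.5702896118164, 111.28632354736328), 0.5025604963302612)
top block top ((562.1475830078125, 131.49156188964844), (123.61965942382812, 41.0467643737793), 7.818882942199707)
```

Call:
carry_out --hand '[60,60,60,60,60,60,60,60,60,60,60,60,60,60,60,60,60,60,60,60]' --pt "0 0 0" --pt "0 0 0" --pt "0 0 0" --pt "0 0 0" --pt "-0.5 -1 0" --pt "-0.5 -1 0" --pt "-0.5 -1 0" --pt "-0.5 -1 0" --pt "-0.5 -1 0" --pt "-0.5 -1 0" --pt "-0.5 -1 0" --pt "-0.5 -1 0" --pt "-0.5 -1 0" --pt "-0.5 -1 0" --pt "-0.5 -1 0" --pt "-0.5 -1 0" --pt "-0.5 -1 0" --pt "-0.5 -1 0" --pt "-0.5 -1 0" --pt "-0.5 -1 0" --yaw '[-0.826,-0.826,-0.826,-0.826,0,0,0,0,0,0,0,0,0,0,0,0,0,0,0,0]'

```text
time_s: 5.4
eef_pos: [0.4729, 0.215, 0.228]
tcp_rot: [3.142, 0.0, -3.006]
wrist_force: [0.8, -0.2, 0.2]
grip_width: 0.0601
finger_force: 0.0
```

```bash
cat > go.py <<'E'
# usage: go.py x y z psi_deg (dock frame if 'd' prefix) -> tool-frame delta in units
import sys; from h import *
s=ctrl.state(); p=s["eef_pos"]*1000; r=s["tcp_rot"]
def rel(t,psi=None):
    ps=r[2]; d=np.array(t)-p
    return np.round([(np.cos(ps)*d[0]+np.sin(ps)*d[1])/25,(np.sin(ps)*d[0]-np.cos(ps)*d[1])/25,-d[2]/25],3)
O=np.array([571.5,66.6]); A=np.radians(97.8); EX=np.array([np.cos(A),np.sin(A)]); EY=np.array([-np.sin(A),np.cos(A)])
def w(x,y): return O+x*EX+y*EY
def dk(q): d=np.array(q)[:2]-O; return np.array([d@EX,d@EY])
def st(): print("t",round(s["time_s"],2),"pos",np.round(p,1),"psi",round(np.degrees(r[2]),2),"dock",np.round(dk(p),1),"F",np.round(s["wrist_force"],1),"w",round(s["grip_width"]*1000,1),"ff",s["finger_force"])
if __name__=="__main__":
    st()
    a=sys.argv[1:]
    if a:
        xy=w(float(a[1]),float(a[2])) if a[0]=="d" else np.array([float(a[1]),float(a[2])])
        print("target",xy,"units",rel([*xy,float(a[3])]))
E
python3 go.py d -194 -100 45
```

```text
t 5.4 pos [472.9 215.  228. ] psi -172.22 dock [160.4  77.6] F [ 0.8 -0.2  0.2] w 60.1 ff 0.0
target [ 696.9036051  -112.03352381] units [ -7.107 -14.172   7.322]
```

Call:
carry_out --hand '[60,60,60,60,60,60,60,60,60,60,60,60,60,60,60,60,60,60,60,60]' --pt "-0.474 -0.945 0" --pt "-0.474 -0.945 0" --pt "-0.474 -0.945 0" --pt "-0.474 -0.945 0" --pt "-0.474 -0.945 0" --pt "-0.474 -0.945 0" --pt "-0.474 -0.945 0" --pt "-0.474 -0.945 0" --pt "-0.474 -0.945 0" --pt "-0.474 -0.945 0" --pt "-0.474 -0.945 0" --pt "-0.474 -0.945 0" --pt "-0.474 -0.945 0" --pt "-0.474 -0.945 0" --pt "-0.474 -0.945 0" --pt "0 0 1" --pt "0 0 1" --pt "0 0 1" --pt "0 0 1" --pt "0 0 1" --yaw '[0,0,0,0,0,0,0,0,0,0,0,0,0,0,0,0,0,0,0,0]'

```text
time_s: 7.9
eef_pos: [0.6967, -0.112, 0.1019]
tcp_rot: [-3.142, -0.0, -3.006]
wrist_force: [-0.9, -0.6, 0.4]
grip_width: 0.0603
finger_force: 0.0
```

Call:
carry_out --hand '[60,60,60,60,60]' --pt "0 0 0.8" --pt "0 0 0.8" --pt "0 0 0.5" --pt "0 0 0.22" --pt "0 0 0" --yaw '[0,0,0,0,0]'

```text
time_s: 8.52
eef_pos: [0.6966, -0.1113, 0.045]
tcp_rot: [-3.142, 0.0, -3.006]
wrist_force: [0.4, -0.3, 0.3]
grip_width: 0.0603
finger_force: 0.0
```

```bash
python3 go.py d -194 -62 45
python3 - <<'E'
from h import *
p=ctrl.capture("scene"); cv2.imwrite("pics/s1.png",cv2.resize(p["frame"][80:280,100:400],None,fx=2.6,fy=2.6)[...,::-1])
E
```

```text
t 8.53 pos [ 696.6 -111.3   45. ] psi -172.22 dock [-193.3  -99.8] F [ 0.4 -0.3  0.3] w 60.3 ff 0.0
target [ 659.25518716 -117.19071556] units [ 1.51e+00 -3.00e-02 -1.00e-03]
```

View pics/s1.png

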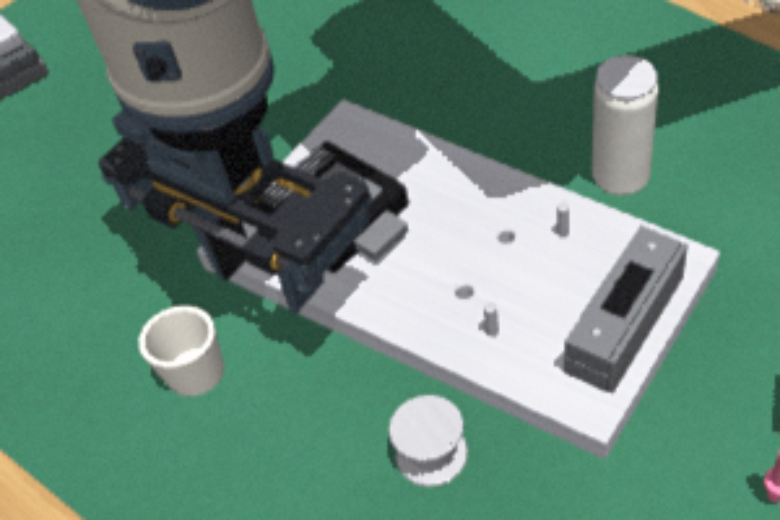

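The fingers stand on the plate just beyond the cartridge's right side (crop 230,265 and 300,285), clear of the cup. Next I push sideways to square it up.

Call:
carry_out --hand '[60,60,60,60,60,60,60,60,60,60,60,60]' --pt "0.2 0 0" --pt "0.2 0 0" --pt "0.15 0 0" --pt "0.15 0 0" --pt "0.15 0 0" --pt "0.15 0 0" --pt "0.15 0 0" --pt "0.15 0 0" --pt "0.1 0 0" --pt "0.1 0 0" --pt "0.01 0 0" --pt "0 0 0" --yaw '[0,0,0,0,0,0,0,0,0,0,0,0]'

```text
time_s: 10.07
eef_pos: [0.659, -0.1165, 0.0449]
tcp_rot: [-3.141, -0.0, -3.006]
wrist_force: [3.3, -0.8, 3.0]
grip_width: 0.0604
finger_force: 1.7
```

```bash
python3 go.py d -194 -95 45
```

```text
t 10.07 pos [ 659.  -116.5   44.9] psi -172.22 dock [-193.3  -61.9] F [ 3.3 -0.8  3. ] w 60.4 ff 1.694716326892376
target [ 691.9498659  -112.71210167] units [-1.325 -0.026 -0.004]
```

Call:
carry_out --hand '[60,60,60,60,60,60,60]' --pt "-0.4 0 0" --pt "-0.4 0 0" --pt "0 0 -0.8" --pt "0 0 -1" --pt "0 0 -1" --pt "0 0 -0.5" --pt "0 0 0" --yaw '[0,0,0,0,0,0,0]'

```text
time_s: 10.95
eef_pos: [0.6792, -0.1138, 0.1286]
tcp_rot: [-3.141, 0.001, -3.006]
wrist_force: [-0.8, -0.6, 0.3]
grip_width: 0.0601
finger_force: 0.0
```

```bash
python3 go.py d -272 0 127.5
cat > cart.py <<'E'
from go import *
def cart():
  for n in("scene","top"):
    p=ctrl.capture(n)
    q=ctrl.outline_of(p,"cartridge")[0]; C=cloud(p)*1000
    m=q["mask"]&(np.abs(C[...,2]-50)<7)&(p["depth"]>0)
    m=cv2.morphologyEx(m.astype(np.uint8),cv2.MORPH_OPEN,np.ones((3,3)))
    xy=np.array([atz(p,c,.050)[:2] for c in np.argwhere(m>0)[:,::-1]])*1000
    c,wh,a=cv2.minAreaRect(xy.astype(np.float32)); pl=atz(p,ctrl.place_of(p,"cartridge")[0]["position"],.024)*1000
    print(n,"score",round(q["score"],2),"rect dock",np.round(dk(c),1),np.round(wh,1),"angle-dock",round(a-7.8,2),"net origin dock",np.round(dk(pl),1))
if __name__=="__main__": cart()
E
python3 cart.py; python3 -c "
from h import *;print(ctrl.state()['q'])"
```

```text
t 10.95 pos [ 679.2 -113.8  128.6] psi -172.21 dock [-193.4  -82.2] F [-0.8 -0.6  0.3] w 60.1 ff 0.0
target [ 608.4146357  -202.88341261] units [ 3.289 -3.146  0.043]
scene score 0.95 rect dock [-188.1   -1.5] [ 96.4 109.9] angle-dock -2.55 net origin dock [-200.5   -2.2]
top score 0.87 rect dock [-163.4  -27.6] [14.  32.6] angle-dock 79.85 net origin dock [-5.   3.8]
[-2.52642584e-01  6.80044218e-01  1.28157567e+00 -3.57670305e-06
  1.18140088e+00 -1.95924111e+00]
```

Call:
carry_out --hand '[50,50,50,50,50,50,50,50,50,50,50,50,50,50,50,50]' --pt "0 0 0" --pt "0 0 0" --pt "0 0 0" --pt "0 0 0" --pt "0 0 0" --pt "0 0 0" --pt "0 0 0" --pt "0 0 0" --pt "0 0 0" --pt "0 0 0" --pt "0 0 0" --pt "-0.82 -0.82 0" --pt "-0.82 -0.82 0" --pt "-0.82 -0.82 0" --pt "-0.82 -0.82 0" --pt "0 0 0" --yaw '[0.952,0.952,0.952,0.952,0.952,0.952,0.952,0.952,0.952,0.952,0.952,0,0,0,0,0]'

```text
time_s: 13.25
eef_pos: [0.6076, -0.2074, 0.127]
tcp_rot: [-3.141, -0.0, 1.705]
wrist_force: [0.3, 0.5, -0.8]
grip_width: 0.0501
finger_force: 0.0
```

```bash
python3 go.py d -275 0 45; python3 cart.py
python3 - <<'E'
from h import *
p=ctrl.capture("top"); cv2.imwrite("pics/t2.png",cv2.resize(p["frame"][130:300,260:500],None,fx=3,fy=3)[...,::-1])
E
```

```text
t 13.25 pos [ 607.6 -207.4  127. ] psi 97.66 dock [-276.4    1.4] F [ 0.3  0.5 -0.8] w 50.1 ff 0.0
target [ 608.82178242 -205.85565613] units [0.054 0.058 3.282]
scene score 0.57 rect dock [-190.4   -1. ] [ 95.6 115.1] angle-dock -0.17 net origin dock [-199.6    3.6]
top score 0.75 rect dock [-200.6    2.1] [91.5 90. ] angle-dock 0.06 net origin dock [-208.2    4.1]
```

View pics/t2.png

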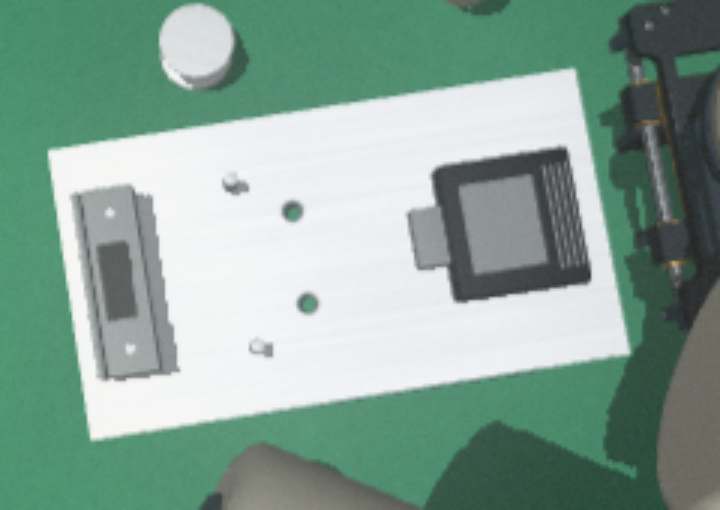

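The cartridge is now square with the dock (crop 515,225, plug pointing at the socket at 165,280), and the gripper is behind it. Next I lower the gripper and push.

Call:
carry_out --hand '[50,50,50,50,50,50]' --pt "0 0.05 0.8" --pt "0 0 0.8" --pt "0 0 0.8" --pt "0 0 0.6" --pt "0 0 0.28" --pt "0 0 0" --yaw '[-0.01,0,0,0,0,0]'

```text
time_s: 14.35
eef_pos: [0.61, -0.2058, 0.0453]
tcp_rot: [-3.141, -0.0, 1.708]
wrist_force: [0.6, -0.8, -0.2]
grip_width: 0.0502
finger_force: 0.0
```

Call:
carry_out --hand '[50,50,50,50,50,50,50,50,50,50,50,50,50,50,50,50,50,50,50,50]' --pt "0.2 0 0" --pt "0.2 0 0" --pt "0.2 0 0" --pt "0.3 0 0" --pt "0.3 0 0" --pt "0.3 0 0" --pt "0.3 0 0" --pt "0.3 0 0" --pt "0.3 0 0" --pt "0.3 0 0" --pt "0.3 0 0" --pt "0.3 0 0" --pt "0.3 0 0" --pt "0.3 0 0" --pt "0.3 0 0" --pt "0.3 0 0" --pt "0.3 0 0" --pt "0.3 0 0" --pt "0.3 0 0" --pt "0 0 0" --yaw '[0,0,0,0,0,0,0,0,0,0,0,0,0,0,0,0,0,0,0,0]'

```text
time_s: 16.85
eef_pos: [0.5914, -0.0715, 0.0456]
tcp_rot: [3.141, -0.0, 1.709]
wrist_force: [-0.3, 0.1, -0.2]
grip_width: 0.05
finger_force: 0.0
```

```bash
python3 go.py d -63 0 45; python3 cart.py
python3 - <<'E'
from h import *
a=[cv2.resize(ctrl.capture("top")["frame"][140:280,265:415],None,fx=2.6,fy=2.6),cv2.resize(ctrl.capture("scene")["frame"][110:250,230:390],None,fx=2.6,fy=2.6)]
cv2.imwrite("pics/t3.png",np.hstack(a)[...,::-1])
E
```

```text
t 16.85 pos [591.4 -71.5  45.6] psi 97.9 dock [-139.5   -1. ] F [-0.3  0.1 -0.2] w 50.0 ff 0.0
target [580.05008106   4.18288605] units [ 3.062 -0.035  0.026]
scene score 0.8 rect dock [-65.7  -1. ] [ 95.7 112.3] angle-dock -0.17 net origin dock [-75.4   6.6]
top score 0.83 rect dock [-68.4   2.6] [91.  75.4] angle-dock -0.36 net origin dock [-81.6   1. ]
```

View pics/t3.png

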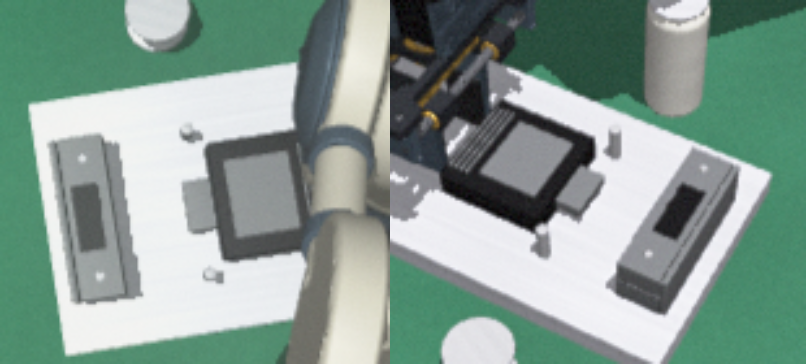

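The cartridge is centred ahead of the two posts with the plug at the socket (left crop 197,205). I keep pushing.

Call:
carry_out --hand '[50,50,50,50,50,50,50,50,50,50,50,50,50,50,50,50,50]' --pt "0.2 -0.02 0" --pt "0.2 -0.02 0" --pt "0.25 0 0" --pt "0.25 0 0" --pt "0.25 0 0" --pt "0.25 0 0" --pt "0.25 0 0" --pt "0.25 0 0" --pt "0.2 0 0" --pt "0.2 0 0" --pt "0.15 0 0" --pt "0.15 0 0" --pt "0.1 0 0" --pt "0.1 0 0" --pt "0.05 0 0" --pt "0.05 0 0" --pt "0 0 0" --yaw '[0,0,0,0,0,0,0,0,0,0,0,0,0,0,0,0,0]'

```text
time_s: 19.38
eef_pos: [0.5808, -0.0004, 0.0455]
tcp_rot: [3.141, -0.0, 1.708]
wrist_force: [2.3, -2.0, 0.7]
grip_width: 0.0503
finger_force: 1.1
```

Call:
carry_out --hand '[50,50,50]' --pt "0.06 0 0" --pt "0.06 0 0" --pt "0 0 0" --yaw '[0,0,0]'

```text
time_s: 19.75
eef_pos: [0.5803, 0.0026, 0.0455]
tcp_rot: [3.141, 0.0, 1.708]
wrist_force: [2.2, -2.9, 2.2]
grip_width: 0.05
finger_force: 1.5
```

```bash
python3 go.py d -61 0 45; python3 cart.py
```

```text
t 19.75 pos [580.3   2.6  45.5] psi 97.87 dock [-64.6  -0.1] F [ 2.2 -2.9  2.2] w 50.0 ff 1.537664495408535
target [579.77864992   6.16438173] units [ 0.144 -0.002  0.021]
scene score 0.94 rect dock [-4.8 -0.1] [96.4 86.1] angle-dock -0.14 net origin dock [-4.   1.6]
top score 0.66 rect dock [6.3 2.7] [89.5 74.2] angle-dock -1.2 net origin dock [-3.8  2.6]
```

Call:
carry_out --hand '[50,50,50,50,50]' --pt "0.04 0 0" --pt "0.04 0 0" --pt "0.04 0 0" --pt "0 0 0" --pt "0 0 0" --yaw '[0,0,0,0,0]'

```text
time_s: 20.68
eef_pos: [0.5801, 0.0048, 0.0454]
tcp_rot: [3.141, 0.001, 1.708]
wrist_force: [3.7, -9.2, -0.8]
grip_width: 0.0498
finger_force: 5.3
```

Call:
carry_out --hand '[50,50,50]' --pt "0.03 0 0" --pt "0.03 0 0" --pt "0 0 0" --yaw '[0,0,0]'

```text
time_s: 21.05
eef_pos: [0.5801, 0.005, 0.0455]
tcp_rot: [3.141, 0.003, 1.708]
wrist_force: [2.5, -24.5, -0.9]
grip_width: 0.0499
finger_force: 12.1
```

Call:
carry_out --hand '[50,50,50,50,50,50,50,50,50,50,50]' --pt "0.03 0 0" --pt "0 0 0" --pt "-0.2 0 0" --pt "-0.4 0 0" --pt "-0.4 0 0" --pt "0 0 -0.8" --pt "0 0 -1" --pt "0 0 -1" --pt "0 0 -1" --pt "0 0 -0.8" --pt "0 0 0" --yaw '[0,0,0,0,0,0,0,0,0,0,0]'

```text
time_s: 22.42
eef_pos: [0.5836, -0.0174, 0.1617]
tcp_rot: [3.139, 0.001, 1.708]
wrist_force: [0.7, -0.0, -0.1]
grip_width: 0.0499
finger_force: 0.0
```

```bash
python3 go.py w 505.4 332.2 160; python3 cart.py
python3 - <<'E'
from h import *
p=ctrl.capture("scene")
cv2.imwrite("pics/t4.png",cv2.resize(p["frame"][110:250,230:390],None,fx=4,fy=4,interpolation=cv2.INTER_CUBIC)[...,::-1]); print(ctrl.state()['q'])
E
```

```text
t 22.43 pos [583.6 -17.4 161.7] psi 97.86 dock [-84.9  -0.6] F [ 0.7 -0.  -0.1] w 49.9 ff 0.0
target [505.4 332.2] units [14.282 -1.186  0.066]
scene score 0.58 rect dock [-3.5 -0.9] [95.8 83.8] angle-dock 0.04 net origin dock [-0.3  2.5]
[-1.31802918e-01  5.09359439e-01  1.53218301e+00 -3.64278861e-06
  1.10155169e+00 -2.69070025e-01]Traceback (most recent call last):
  File "cart.py", line 11, in <module>
    if __name__=="__main__": cart()
                             ~~~~^^
  File "cart.py", line 5, in cart
    q=ctrl.outline_of(p,"cartridge")[0]; C=cloud(p)*1000
      ~~~~~~~~~~~~~~~~~~~~~~~~~~~~~~^^^
IndexError: list index out of range
```

View pics/t4.png

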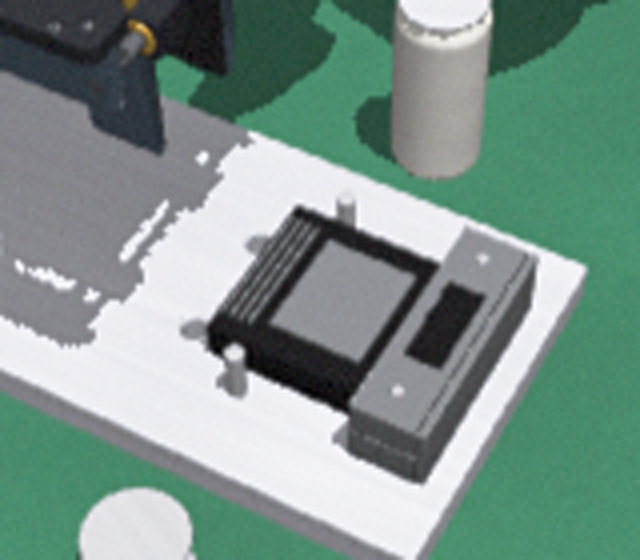

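In this crop the cartridge's front face lies against the socket block (400,300), and both bores show behind its rear face at (195,328) and (258,243). Now the nearer pin.

Call:
carry_out --hand '[40,40,40,40,40,40,40,40,40,40,40,40,40,40,40,40,40,40,40,40]' --pt "0.925 -0.034 0" --pt "0.925 -0.034 0" --pt "0.925 -0.034 0" --pt "0.925 -0.034 0" --pt "0.925 -0.034 0" --pt "0.925 -0.034 0" --pt "0.925 -0.034 0" --pt "0.925 -0.034 0" --pt "0.925 -0.034 0" --pt "0.925 -0.034 0" --pt "0.925 -0.034 0" --pt "0.925 -0.034 0" --pt "0.925 -0.034 0" --pt "0 0 0.8" --pt "0 0 0.9" --pt "0 0 0.9" --pt "0 0 0.8" --pt "0 0 0.6" --pt "0 0 0.3" --pt "0 0 0" --yaw '[0,0,0,0,0,0,0,0,0,0,0,0,0,0,0,0,0,0,0,0]'

```text
time_s: 25.22
eef_pos: [0.5307, 0.2792, 0.0527]
tcp_rot: [-3.141, 0.0, 1.708]
wrist_force: [-0.6, -0.1, 0.4]
grip_width: 0.0399
finger_force: 0.0
```

```bash
python3 go.py w 531.5 278.9 54
```

```text
t 25.23 pos [530.7 279.2  52.7] psi 97.87 dock [216.1  11.6] F [-0.6 -0.1  0.4] w 39.9 ff 0.0
target [531.5 278.9] units [-0.015  0.031 -0.054]
```

Call:
carry_out --hand '[10,10,10,10,10,10]' --pt "0 0.03 0" --pt "0 0 0" --pt "0 0 0" --pt "0 0 0" --pt "0 0 0" --pt "0 0 0" --yaw '[0,0,0,0,0,0]' --grip_force 25

```text
time_s: 25.98
eef_pos: [0.5317, 0.2794, 0.0532]
tcp_rot: [3.141, -0.0, 1.708]
wrist_force: [-0.7, -0.3, 5.7]
grip_width: 0.013
finger_force: 25.0
```

Call:
carry_out --hand '[10,10,10,10,10,10,10,10,10,10,10,10,10,10,10,10,10,10,10,10]' --pt "0 0 -0.4" --pt "0 0 -1" --pt "0 0 -1" --pt "0 0 -1" --pt "0 0 -1" --pt "-0.8 0.14 0" --pt "-0.94 0.14 0" --pt "-0.94 0.14 0" --pt "-0.94 0.14 0" --pt "-0.94 0.14 0" --pt "-0.94 0.14 0" --pt "-0.94 0.14 0" --pt "-0.94 0.14 0" --pt "-0.94 0.14 0" --pt "-0.94 0.14 0" --pt "-0.94 0.14 0" --pt "-0.94 0.15 0" --pt "0 0 0.9" --pt "0 0 0.9" --pt "0 0 0.6" --yaw '[0,0,0,0,0,0,0,0,0,0,0,0,0,0,0,0,0,0,0,0]'

```text
time_s: 28.48
eef_pos: [0.611, 0.0085, 0.1016]
tcp_rot: [-3.14, -0.0, 1.708]
wrist_force: [-0.3, -0.2, -0.4]
grip_width: 0.0134
finger_force: 25.0
```

Call:
carry_out --hand '[10,10]' --pt "0 0 0.5" --pt "0 0 0" --yaw '[0,0]'

```text
time_s: 28.72
eef_pos: [0.6111, 0.0092, 0.0897]
tcp_rot: [-3.14, -0.0, 1.708]
wrist_force: [0.5, -0.7, -0.0]
grip_width: 0.0133
finger_force: 25.0
```

```bash
python3 go.py w 612 6.9 53
python3 - <<'E'
from go import *
for n in("scene","top"):
    P=ctrl.capture(n)
    for q in ctrl.place_of(P,"pin_a")[:4]: print(n,"pin",q["position"],round(q["score"],2), atz(P,q["position"],.04)[:2]*1000)
    if n=="scene":
        # expected pin projected: foot and collar
        t=ctrl.state()["eef_pos"]; e=np.array([-.137,.9906,0]); f0=t+.0046*e; f0[2]=t[2]-.0492
        for h in(0,.012,.020,.026): print("exp z+",h,proj(P,f0+[0,0,h]))
        print("bore proj",proj(P,[.6114,.0114,.024]))
        u,v=proj(P,f0).astype(int)
        cv2.imwrite("pics/p5.png",cv2.resize(P["frame"][v-40:v+35,u-50:u+50],None,fx=8,fy=8,interpolation=cv2.INTER_CUBIC)[...,::-1]); print("crop origin",u-50,v-40)
E
```

```text
t 28.73 pos [611.1   9.2  89.7] psi 97.87 dock [-62.3 -31.4] F [ 0.5 -0.7 -0. ] w 13.3 ff 24.990724325180054
target [612.    6.9] units [-0.094  0.024  1.468]
scene pin [443.7, 239.8] 0.62 [526.08577966 334.84746328]
scene pin [435.1, 295.1] 0.55 [632.73358632 371.17696992]
scene pin [396.5, 272.8] 0.51 [635.30466595 297.99491946]
scene pin [279.5, 185.9] 0.48 [607.57128787  11.97353991]
exp z+ 0 [278.97949716 186.95353738]
exp z+ 0.012 [278.50415194 183.22630286]
exp z+ 0.02 [278.18086401 180.69136642]
exp z+ 0.026 [277.93495423 178.76316056]
bore proj [278.68987695 191.80215874]
crop origin 228 146
top pin [201.1, 255.1] 0.7 [504.16634228 326.8455773 ]
top pin [227.5, 204.8] 0.66 [603.92838722 274.5913575 ]
top pin [184.7, 203.0] 0.6 [609.37744815 360.85976103]
```

View pics/p5.png

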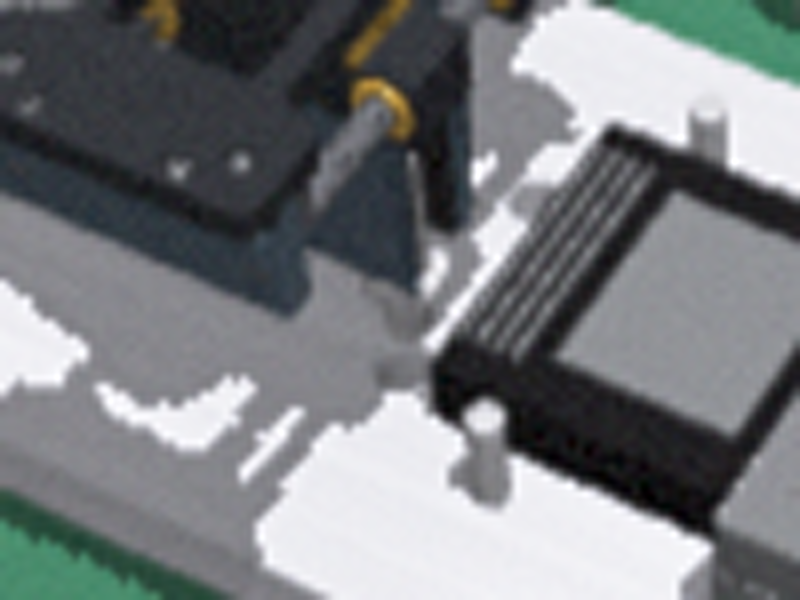

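The pin's foot shows at scene (279.2,186.6) just above the right bore at (278.4,192.3). It sits about 3 mm too far forward, so I correct that and lower it.

Call:
carry_out --hand '[10,10,10,10]' --pt "-0.11 0.033 0" --pt "0 0 0.25" --pt "0 0 0.25" --pt "0 0 0" --yaw '[0,0,0,0]'

```text
time_s: 29.42
eef_pos: [0.6122, 0.0067, 0.0771]
tcp_rot: [-3.14, -0.0, 1.708]
wrist_force: [-0.5, 0.0, -0.9]
grip_width: 0.0133
finger_force: 25.0
```

Call:
carry_out --hand '[10,10,10,10,10]' --pt "0 0 0.08" --pt "0 0 0.08" --pt "0 0 0.08" --pt "0 0 0.08" --pt "0 0 0" --yaw '[0,0,0,0,0]'

```text
time_s: 30.05
eef_pos: [0.6126, 0.0066, 0.0698]
tcp_rot: [-3.141, -0.0, 1.708]
wrist_force: [-1.2, 0.3, -1.3]
grip_width: 0.0136
finger_force: 25.0
```

Call:
carry_out --hand '[10,10,10,10,10,10,10]' --pt "0 0 0.1" --pt "0 0 0.1" --pt "0 0 0.1" --pt "0 0 0.1" --pt "0 0 0.1" --pt "0 0 0.08" --pt "0 0 0" --yaw '[0,0,0,0,0,0,0]'

```text
time_s: 30.92
eef_pos: [0.6126, 0.0066, 0.0552]
tcp_rot: [-3.141, -0.0, 1.708]
wrist_force: [0.4, 0.3, -0.8]
grip_width: 0.0134
finger_force: 25.0
```

Call:
carry_out --hand '[10,10,10,10,34,34,34,34,34]' --pt "0 0 0.03" --pt "0 0 0.03" --pt "0 0 0.02" --pt "0 0 0" --pt "0 0 0" --pt "0 0 0" --pt "0 0 0" --pt "0 0 0" --pt "0 0 0" --yaw '[0,0,0,0,0,0,0,0,0]'

```text
time_s: 32.05
eef_pos: [0.6127, 0.0066, 0.0534]
tcp_rot: [3.142, 0.0, 1.708]
wrist_force: [-0.1, -0.2, 0.2]
grip_width: 0.0344
finger_force: 0.0
```

```bash
python3 go.py w 506.1 327.7 160
```

```text
t 32.05 pos [612.7   6.6  53.4] psi 97.87 dock [-65.  -32.7] F [-0.1 -0.2  0.2] w 34.4 ff 0.0
target [506.1 327.7] units [13.306 -2.465 -4.262]
```

Call:
carry_out --hand '[34,34,34,34,34,36,36,36,36,36,36,36,36,36,36,36,36,36,36,36]' --pt "0 0 -0.5" --pt "0 0 -0.9" --pt "0 0 -1" --pt "0 0 -1" --pt "0 0 -0.9" --pt "0.95 -0.176 0" --pt "0.95 -0.176 0" --pt "0.95 -0.176 0" --pt "0.95 -0.176 0" --pt "0.95 -0.176 0" --pt "0.95 -0.176 0" --pt "0.95 -0.176 0" --pt "0.95 -0.176 0" --pt "0.95 -0.176 0" --pt "0.95 -0.176 0" --pt "0.95 -0.176 0" --pt "0.95 -0.176 0" --pt "0.95 -0.176 0" --pt "0.95 -0.176 0" --pt "0 0 0" --yaw '[0,0,0,0,0,0,0,0,0,0,0,0,0,0,0,0,0,0,0,0]'

```text
time_s: 34.55
eef_pos: [0.5044, 0.3293, 0.1604]
tcp_rot: [-3.141, -0.0, 1.71]
wrist_force: [0.2, 0.5, -0.5]
grip_width: 0.036
finger_force: 0.0
```

```bash
python3 go.py w 506.3 327.7 53.3
python3 - <<'E'
from h import *
a=[cv2.resize(ctrl.capture("top")["frame"][160:270,270:390],None,fx=3.3,fy=3.3),cv2.resize(ctrl.capture("scene")["frame"][130:240,250:370],None,fx=3.3,fy=3.3)]
cv2.imwrite("pics/t6.png",np.hstack(a)[...,::-1])
E
python3 cart.py
```

```text
t 34.55 pos [504.4 329.3 160.4] psi 98.0 dock [269.4  30.8] F [ 0.2  0.5 -0.5] w 36.0 ff 0.0
target [506.3 327.7] units [-0.074  0.067  4.286]
scene score 0.79 rect dock [-3.7 -1. ] [95.4 84. ] angle-dock -0.42 net origin dock [-4.1 -1.6]
top score 0.89 rect dock [0.5 2.5] [91.7 89.3] angle-dock 0.03 net origin dock [-7.5  9.2]
```

View pics/t6.png

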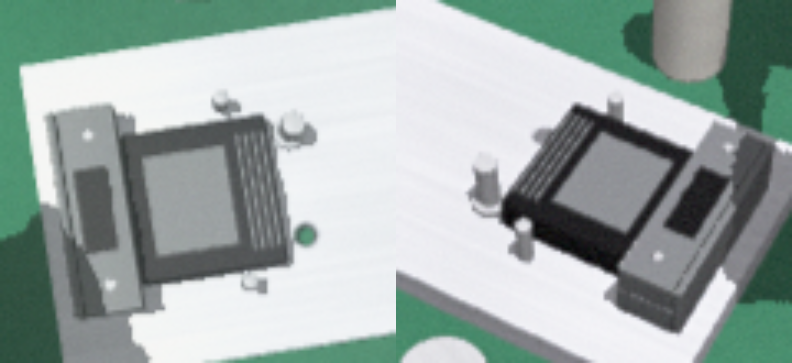

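Both halves show the cartridge against the block and the first pin seated collar-down in the right bore (left crop 292,125). The left bore is free at (305,235). Second pin now.

Call:
carry_out --hand '[36,36,36,36,36,36,36,36,10,10,10,10,10,10]' --pt "-0.074 0.067 0" --pt "0 0 0.8" --pt "0 0 0.9" --pt "0 0 0.9" --pt "0 0 0.8" --pt "0 0 0.6" --pt "0 0 0.28" --pt "0 0 0" --pt "0 0 0" --pt "0 0 0" --pt "0 0 0" --pt "0 0 0" --pt "0 0 0" --pt "0 0 0" --yaw '[0,0,0,0,0,0,0,0,0,0,0,0,0,0]' --grip_force 25

```text
time_s: 36.7
eef_pos: [0.5077, 0.3259, 0.0542]
tcp_rot: [-3.141, -0.0, 1.708]
wrist_force: [-4.2, -0.9, 6.1]
grip_width: 0.0133
finger_force: 24.9
```

```bash
python3 go.py w 549.3 -2.1 53.3
```

```text
t 36.7 pos [507.7 325.9  54.2] psi 97.87 dock [265.6  28. ] F [-4.2 -0.9  6.1] w 13.3 ff 24.94200110435486
target [549.3  -2.1] units [-13.226  -0.149   0.036]
```

Call:
carry_out --hand '[10,10,10,10,10,10,10,10,10,10,10,10,10,10,10,10,10,10,10,10]' --pt "0 0 -0.4" --pt "0 0 -1" --pt "0 0 -1" --pt "0 0 -1" --pt "0 0 -0.9" --pt "-0.95 -0.01 0" --pt "-0.95 -0.01 0" --pt "-0.95 -0.01 0" --pt "-0.95 -0.01 0" --pt "-0.95 -0.01 0" --pt "-0.95 -0.01 0" --pt "-0.95 -0.01 0" --pt "-0.95 -0.01 0" --pt "-0.95 -0.01 0" --pt "-0.95 -0.01 0" --pt "-0.95 -0.01 0" --pt "-0.95 -0.01 0" --pt "-0.95 -0.01 0" --pt "-0.95 -0.01 0" --pt "0 0 0" --yaw '[0,0,0,0,0,0,0,0,0,0,0,0,0,0,0,0,0,0,0,0]'

```text
time_s: 39.2
eef_pos: [0.5506, -0.0052, 0.162]
tcp_rot: [3.141, 0.001, 1.706]
wrist_force: [-0.2, 0.1, 0.1]
grip_width: 0.0133
finger_force: 24.9
```

Call:
carry_out --hand '[10,10,10,10,10]' --pt "0 0 0.9" --pt "0 0 0.9" --pt "0 0 0.8" --pt "0 0 0.5" --pt "0 0 0" --yaw '[0,0,0,0,0]'

```text
time_s: 39.83
eef_pos: [0.5498, -0.0035, 0.0836]
tcp_rot: [-3.141, -0.0, 1.708]
wrist_force: [1.4, -0.6, -0.4]
grip_width: 0.0129
finger_force: 24.9
```

```bash
python3 go.py w 549.6 -4 54.2
python3 - <<'E'
from go import *
for n in("scene","top"):
    P=ctrl.capture(n)
    t=ctrl.state()["eef_pos"]; e=np.array([-.137,.9906,0]); f0=t+.0066*e; f0[2]=t[2]-.0502
    print(n,"exp foot",proj(P,f0),"mid",proj(P,f0+[0,0,.03]),"bore",proj(P,[.5483,.0025,.024]))
    for q in ctrl.outline_of(P,"pin_a")[:5]: print("pin",q["position"],q["mask"].sum(),round(q["score"],2))
    for q in ctrl.place_of(P,"pin_a")[:5]: print("org",q["position"],round(q["score"],2))
E
```

```text
t 39.83 pos [549.8  -3.5  83.6] psi 97.88 dock [-66.5  31. ] F [ 1.4 -0.6 -0.4] w 12.9 ff 24.91413116455078
target [549.6  -4. ] units [-0.017 -0.011  1.176]
scene exp foot [294.09922308 167.9883491 ] mid [293.38655477 158.39664951] bore [294.47316735 170.67870369]
pin [294.0, 162.1] 79 0.59
pin [278.0, 188.6] 118 0.54
pin [402.8, 260.8] 190 0.49
pin [312.3, 186.3] 1730 0.2
org [399.6, 268.3] 0.73
org [337.0, 147.2] 0.66
org [293.5, 166.5] 0.61
org [434.4, 296.7] 0.45
org [281.6, 199.3] 0.42
top exp foot [362.87734982 229.03753633] mid [364.20119913 228.08967128] bore [362.53585704 230.02549318]
org [186.0, 201.3] 0.66
org [222.4, 206.5] 0.63
```

Measurements agree with the expected pin position. I lower slowly.

Call:
carry_out --hand '[10,10,10,10,10,10,10,10,10]' --pt "-0.017 -0.01 0.15" --pt "0 0 0.12" --pt "0 0 0.08" --pt "0 0 0.06" --pt "0 0 0.06" --pt "0 0 0.06" --pt "0 0 0.06" --pt "0 0 0" --pt "0 0 0" --yaw '[0,0,0,0,0,0,0,0,0]'

```text
time_s: 41.25
eef_pos: [0.5499, -0.0044, 0.0692]
tcp_rot: [3.142, 0.0, 1.708]
wrist_force: [0.4, -0.7, -1.3]
grip_width: 0.0132
finger_force: 24.9
```

Call:
carry_out --hand '[10,10,10,10,10,10,10,10]' --pt "0 0 0.1" --pt "0 0 0.1" --pt "0 0 0.1" --pt "0 0 0.1" --pt "0 0 0.1" --pt "0 0 0.05" --pt "0 0 0.03" --pt "0 0 0" --yaw '[0,0,0,0,0,0,0,0]'

```text
time_s: 42.25
eef_pos: [0.5499, -0.0044, 0.0547]
tcp_rot: [-3.142, -0.0, 1.708]
wrist_force: [-1.0, 0.3, -0.1]
grip_width: 0.0131
finger_force: 24.9
```

Call:
carry_out --hand '[10,34,34,34,34,34]' --pt "0 0 0.01" --pt "0 0 0" --pt "0 0 0" --pt "0 0 0" --pt "0 0 0" --pt "0 0 0" --yaw '[0,0,0,0,0,0]'

```text
time_s: 43.0
eef_pos: [0.5499, -0.0044, 0.0544]
tcp_rot: [3.142, -0.0, 1.708]
wrist_force: [0.1, 0.2, 0.1]
grip_width: 0.034
finger_force: 0.0
```

Call:
carry_out --hand '[34,34,34,34,34,34,34,34,34,34,34,34]' --pt "0 0 -0.4" --pt "0 0 -0.8" --pt "0 0 -1" --pt "0 0 -1" --pt "0 0 -1" --pt "-1 0 0" --pt "-1 0 0" --pt "-1 0 0" --pt "-1 0 0" --pt "-1 0 0" --pt "-1 0 0" --pt "0 0 0" --yaw '[0,0,0,0,0,0,0,0,0,0,0,0]'

```text
time_s: 44.5
eef_pos: [0.5707, -0.1544, 0.16]
tcp_rot: [3.141, 0.001, 1.706]
wrist_force: [-0.3, -0.6, 0.8]
grip_width: 0.034
finger_force: 0.0
```

```bash
python3 go.py; python3 cart.py
python3 - <<'E'
from go import *
for n in("scene","top"):
    p=ctrl.capture(n); C=cloud(p)*1000
    for nm,b in(("L",(548.2,2.5)),("R",(611.6,11.2))):
        m=(p["depth"]>0)&(np.hypot(C[...,0]-b[0],C[...,1]-b[1])<10)&(C[...,2]>30)
        print(n,nm,"pin top z",np.round(np.percentile(C[m][:,2],[50,90,97]),1),"top xy",np.round(C[m&(C[...,2]>58)].mean(0),1),m.sum())
    for l in("can","spool","cup"): 
        for q in ctrl.place_of(p,l)[:1]: print(n,l,np.round(atz(p,q["position"],0)[:2]*1000),round(q["score"],2))
E
```

```text
t 44.5 pos [ 570.7 -154.4  160. ] psi 97.77 dock [-218.8   30.8] F [-0.3 -0.6  0.8] w 34.0 ff 0.0
scene score 0.84 rect dock [-3.6 -0.5] [97.2 83.8] angle-dock -0.14 net origin dock [-0.8 -0.1]
top score 0.93 rect dock [0.5 2.5] [91.7 89.2] angle-dock 0.03 net origin dock [ -18.4 -161.1]
scene L pin top z [53.6 66.9 67.6] top xy [550.7   3.1  64.6] 111
scene R pin top z [53.8 67.9 68.6] top xy [613.8  12.6  65.3] 118
scene can [418.  31.] 0.58
scene spool [732.  71.] 0.78
top L pin top z [63.8 65.9 66.2] top xy [548.4   3.5  64.1] 52
top R pin top z [63.7 66.6 67.8] top xy [611.   12.5  64.8] 58
top can [410.  30.] 0.67
top spool [737.  82.] 0.89
top cup [ 780. -118.] 0.83
```

Both pin tops read z ≈ 66 mm, which is the seated height, and the cartridge is home.

```bash
python3 -c "
from bench import ctrl; print(ctrl.hand_in())"
```

```text
the job is handed in; nothing more can be done
None
```

I pushed the cartridge home in the socket, seated both steel pins collar-down in the bores behind it, left everything else alone, and handed the job in after about 45 of the 72 s; no verdict came back.

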